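# Hang a bench pin by its keyhole plate on a sloping mount

### The arm

A 6-joint arm with a two-finger parallel gripper is mounted at the origin on the work surface; the furniture and walls round the work are solid. World frame = base frame: x ahead of the robot, y to its left, z up, the work surface at z = 0. Lengths are in m, angles in rad, forces in N, time in s.
With the tool pointing down it reaches from about 0.4 to 0.825 m from the base axis. Payload 7 kg.
Tool frame: the origin (TCP) lies on the centre line of the jaws, within the pads' length; the fingertips stand 22 mm ahead of it and the grasp point (between the pads) lies 3 mm ahead of it (arm.tcp_to_tips is the distance from the TCP to the fingertips, in m); z points along the fingers, y is the line along which they close (so a half turn about z gives the same grasp; the last joint's range is limited). The gripper opens to 88 mm and grips with 3 to 60 N. Pads are 19 mm wide; open, the fingers measure 130 mm over their backs; the gripper's body (78 mm by 193 mm) begins 47 mm behind the grasp point.
Start: joints at [1.392, 0.359, 0.012, 0, -1.224, -0.288], TCP at [0.304, 0.603, 0.249] pointing down, gripper open.
Joint ranges: [-3.07, 3.07], [-1.43, 2.12], [-1.02, 1.25], [-3.03, 1.67], [-3.05, -0], [-3.03, 3.03]. Speed limits (rad/s): [2.39, 2.39, 3.01, 3.14, 3.14, 3.14].

### API

Orientations are given as [roll, pitch, yaw] about the fixed x, y, z axes, in that order (R = Rz(yaw) Ry(pitch) Rx(roll)).
In Python, from station import arm gives the robot as it stands.
- The arm moves only by the tool jog_arm, never from a script. Its argument "targets" is a list of rows, each an object of numbers: "dx", "dy", "dz": the shift along the tool's x, y, z in mm; "rx", "ry", "rz": the turn, a rotation vector about the tool's x, y, z in rad; "gripper": the closure, from 0 (fully open) to 1 (shut). In form: [{"dx": .., "dy": .., "dz": .., "rx": .., "ry": .., "rz": .., "gripper": ..}, ...]. A call has exactly 8 rows; each row is the pose to reach, as a shift and turn from the pose commanded when the call began, along the tool's axes at that moment; what a row does not reach only later rows make up. A row lasts 1/12 s, in which the tool goes at most 41.7 mm and 7.16 degrees, less where a joint would pass 70% of its speed; a pose out of reach is approached as far as the arm can. A call with a gripper value outside its range is refused whole. The fingers move at their own pace and stop on an object; "force" is the grip in N (left out, the last holds). Time passes only in rows, so rows that repeat a pose let the fingers close, or fill a call up. It gives the time, the measured TCP pose, the force, the opening and the grip force at its end, in the units of the state.
- arm.get_state(): the state, without advancing time (a new reading comes with each control period).
- arm.grab_frame(name): name is "side" or "top"; returns a dict with "frame" (480x640x3 uint8, red, green, blue), "z_map" (480x640 float32, m along the optical axis (not along the pixel's ray), 0 where there is no reading), "fx", "fy", "cx", "cy" (pixels), "view" (4x4, takes a point from world to camera coordinates). Camera axes: x right, y down, z forward; pixel columns grow to the right and rows downward; lengths in m; the calibration is good to about 2 mm. A picture is of the moment at which its call begins.
- arm.job_done(): hands the job in; it is judged then, once.
The state is a dict: "t": time; "q": joint angles; "qd": joint speeds; "joint_efforts": joint torques, N m; "eef_pos": TCP position; "ee_rot": TCP orientation; "force": force on the tool from outside, world axes, zero at the start; "moment": the same for the moment, N m; "width": finger opening in m; "gripper_force": force on a finger pad.
Only numpy, scipy, OpenCV 4.12 (cv2) and the standard library are available. Lean on these libraries where they do the work, as an engineer would, in place of code of your own. Each camera call takes 0.05 s, during which the arm holds its last target. There are 200 camera calls.

### The job

Fit the bench pin to its sloping wooden mount: pick up the aluminium keyhole plate by its wooden pin, put the round end of the keyhole over the screw head so that the plate lies flat on the slope, then draw the plate straight down the slope until the head has ridden over the ramp and dropped into its seat at the end of the slot, and let go. The screw is clamped somewhere along its groove and must be found by eye or feel. Be gentle: press on the mount with less than 40 N throughout, and do not shift or knock over the loupe, the round lidded jar or the small blue tray.

Things in the scene. Friction and masses are not known exactly. Their poses are not given: they have to be found in the camera images.
- plate: The bench pin on its aluminium keyhole plate, about 0.25 kg (varies), lying flat on the bench, pin upright. Plate 120 mm (x) by 70 mm (y) by 5 mm (z). Origin: centre of its underside; x points along the plate to the keyhole end, z out of the top face. To hang it, its x, y, z lie along the face's x, y, z and its y = 0 line on the screw.
- pin (a point): On the wooden pin's axis 30 mm above the plate's underside (plate x = -25, y = 0 mm). The pin is a block 22 mm (x) by 36 mm (y: the width to grip), parallel-sided from 5 to 38 mm above the underside; higher it forks into two tines that spread outwards, up to 38 mm over both and 58 mm high.
- keyhole (a point): Centre of the keyhole's entry hole in the plane of the plate's underside (plate x = +12 mm). The hole is 18 mm wide, right through the plate; from it a 45-degree funnel (which jams if the screw is over about 1.5 mm off-centre) leads into an 8 mm wide slot that runs to plate +x. With the screw head through it the plate's origin is at face x = +18 mm.
- slot_end (a point): Where the screw's axis is when seated, in the plane of the underside (plate x = +42 mm); then the plate's origin is at face x = -12 mm. Two ribs beside the slot on the top face lift the head: they ramp from 5 mm height (over the underside) at plate x = 22 mm to a crest of 8.2 mm at x = 33 to 34.7 mm, then drop to a seat of 6.8 mm. The slot goes on to x = 46 mm.
- mount: The fixed wooden mount with the sloping face: foot 140 mm (x) by 110 mm (y), origin under the foot's centre on the bench, z up, x towards the high end of the slope. Its top is about 125 mm up. Face and screw belong to it.
- face: The mount's sloping face, a board 150 mm (x) by 110 mm (y), 30 degrees from level, low end towards the robot. Origin: centre of its upper surface, 85 mm above the bench; z is the outward normal, x points straight up the slope, y level to the left.
- groove (a point): Middle of the flush metal groove that crosses the face level, at face x = +30 mm, y = 0. A steel screw stands out of the groove along face z, anywhere from y = -10 to +10 mm (firmly clamped; where is not reported). Its neck is 6 mm across; its flat round head 13 mm across and 5 mm thick, its underside (edge bevelled) 5.6 mm and top 10.6 mm above the face at rest.
- head_lift (a joint): How far the screw head is pulled out along its axis against its spring, in m: 0 at rest (it cannot be pushed in), force about 1.8 N at 0 rising by 1.2 N per mm; about 0.0026 on the ribs' crest, about 0.001 when seated. Drawing the plate over the ramp takes roughly 5 to 15 N; if it resists at the funnel, the screw is off to one side of the hole.
- loupe: Black eye loupe, 34 mm across, 30 mm high, standing loose; origin under its centre. Leave it alone.
- jar: Plastic jar with a pale lid, 54 mm across, 62 mm high, standing loose; origin under its centre. Leave it alone.
- tray: Small open blue tray, 44 by 64 by 15 mm, lying loose; origin under its centre. Leave it alone.

How it is judged:
On the way, in this order (a step that is already met when the one before it is completed fails the run):
1. the plate is lifted clear of the bench (height (world z) of plate above 0.04 m), for 0.1 s.
2. the plate lies flat on the sloping face with the screw head through the entry hole (unlifted) (z of plate in the frame of face between -0.003 and 0.003 m and angle between the z axis of plate and the z axis of face, either way round below 0.07 rad and angle between the x axis of plate and the x axis of face, either way round below 0.15 rad and x of keyhole in the frame of face between 0.024 and 0.036 m and y of plate in the frame of face between -0.015 and 0.015 m and value of joint head_lift below 0.0004 m), for 0.1 s.
At the end, for the whole second after the job is handed in: The plate rests flat on the sloping face (within 3 mm and 0.07 rad), slot up the slope within 0.15 rad, slot_end within 3.5 mm of the groove's line, plate origin within 15 mm of the face's middle line, the head lifted 0.3 to 2 mm by the seat, plate at rest (z of plate in the frame of face between -0.003 and 0.003 m and angle between the z axis of plate and the z axis of face, either way round below 0.07 rad and angle between the x axis of plate and the x axis of face, either way round below 0.15 rad and x of slot_end in the frame of face between 0.0265 and 0.0335 m and y of plate in the frame of face between -0.015 and 0.015 m and value of joint head_lift between 0.0003 and 0.002 m and linear speed of plate below 0.01 m/s); the robot touches nothing.
It fails at once if the mount, its face or its screw is pressed with more than 40 N (contact force between mount and anything else above 40 N).
It fails at once if the loupe is shifted more than 20 mm or tipped (distance of loupe from where it was at the start of the episode above 0.02 m or angle between loupe's own z axis and vertical above 0.4 rad).
It fails at once if the jar is shifted more than 20 mm or tipped (distance of jar from where it was at the start of the episode above 0.02 m or angle between jar's own z axis and vertical above 0.4 rad).
It fails at once if the blue tray is shifted more than 20 mm or tipped (distance of tray from where it was at the start of the episode above 0.02 m or angle between tray's own z axis and vertical above 0.4 rad).
It also fails if it takes over 56 s, if anything falls off the work surface, if the arm or the gripper's body presses on something with over 40 N, if the wrist force passes 120 N, or if a joint passes its speed limit or range.

## Working session

There is one attempt and no reset: what is moved stays moved. The work goes in short steps, Python scripts to look and compute and a tool call to move; the robot and the scene stay as the last step left them, time stands still between calls to the robot, and variables do not carry over. Pictures are saved under pics/ and viewed, at most 10 in all, crops included, and the job is handed in when it is done.

Besides the shell and the picture viewer there is one more tool, called after "Call:" as name([rows], argument=value, ...), one row to a line, values as JSON. jog_arm: Moves the arm, as the interface text tells. Its arguments: {"type":"object","properties":{"targets":{"type":"array","items":{"type":"object","properties":{"dx":{"type":"number"},"dy":{"type":"number"},"dz":{"type":"number"},"rx":{"type":"number"},"ry":{"type":"number"},"rz":{"type":"number"},"gripper":{"type":"number"}}}},"force":{"type":"number"}},"required":["targets"]}

```bash
mkdir -p pics
cat > h.py <<'E'
import numpy as np, cv2
from station import arm
def grab(n):
    f=arm.grab_frame(n); np.savez('pics/'+n+'.npz',**f); return f
def world(f):
    z=f["z_map"]; v,u=np.mgrid[:480,:640]
    P=np.stack([(u-f["cx"])/f["fx"]*z,(v-f["cy"])/f["fy"]*z,z,np.ones_like(z)],-1)
    W=P@np.linalg.inv(f["view"]).T
    W=W[...,:3]; W[z<=0]=np.nan; return W
def save(f,name,crop=None,s=1):
    im=f["frame"][...,::-1]
    if crop: a,b,c,d=crop; im=im[b:d,a:c]
    cv2.imwrite('pics/'+name,cv2.resize(im,None,fx=s,fy=s,interpolation=cv2.INTER_CUBIC))
E
python3 - <<'E'
from h import *
for n in("top","side"):
    f=grab(n); save(f,n+"0.png"); print(n,f["fx"],np.round(np.linalg.inv(f["view"]),3).tolist())
print(arm.get_state())
E
```

```text
top 538.8669185764941 [[0.007, -0.983, 0.184, 0.248], [-0.999, -0.013, -0.035, -0.088], [0.037, -0.184, -0.982, 1.076], [0.0, 0.0, 0.0, 1.0]]
side 569.4326882213621 [[-0.91, -0.235, 0.341, 0.132], [-0.414, 0.491, -0.767, 0.606], [0.013, -0.839, -0.544, 0.58], [0.0, 0.0, 0.0, 1.0]]
{'t': 0.1, 'q': array([ 1.39210123e+00,  3.59314413e-01,  1.11572560e-02, -2.80527889e-04,
       -1.22411195e+00, -2.88086172e-01]), 'qd': array([ 4.08030890e-04, -2.51642699e-03,  1.02334399e-03,  2.51761535e-03,
        1.55073128e-03, -8.20618163e-06]), 'joint_efforts': array([-1.00160381e-03, -5.84161270e+01,  2.93750703e+01,  7.01549783e+00,
        1.01423910e-02, -4.85860551e-05]), 'eef_pos': array([0.30361657, 0.60241079, 0.24772491]), 'ee_rot': array([ 3.14010563e+00, -1.65617174e-04, -4.66876660e-01]), 'force': array([-0.39767297, -1.24350989,  0.55774302]), 'moment': array([-0.01302789, -0.04532918,  0.00847209]), 'gripper_force': 0.0, 'width': 0.08747120553200466}
```

View pics/top0.png

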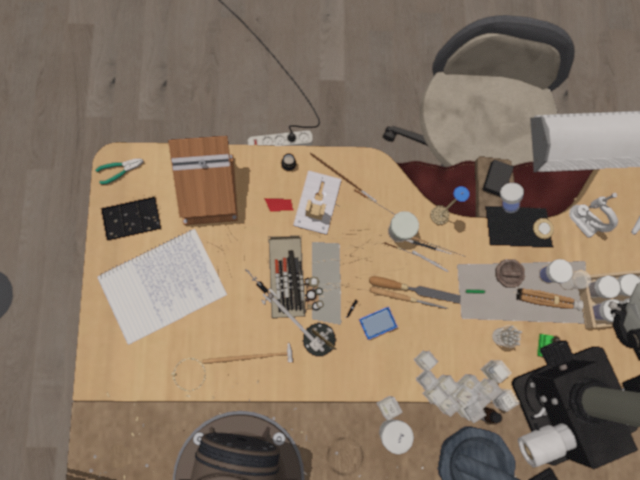

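View pics/side0.png

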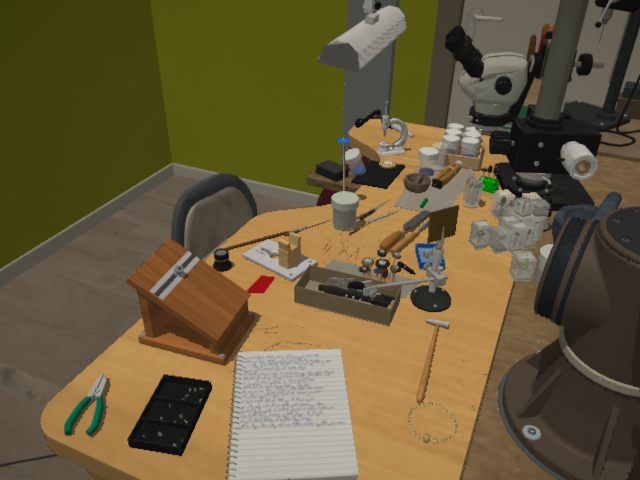

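The top view shows the mount at about (203,180) with its screw near (205,163), and the plate at (318,203) with the pin around (317,210). The loupe is at (289,161), the jar at (404,226) and the tray at (379,323). The side view shows the same layout, with the pin at (289,250) and the screw at (180,268).

Run:
```python
from h import *
ft=dict(np.load('pics/top.npz')); fs=dict(np.load('pics/side.npz'))
a=ft["frame"][125:240,160:350,::-1]; b=fs["frame"][225:365,120:330,::-1]
a=cv2.resize(a,(790,478),interpolation=cv2.INTER_CUBIC);cv2.imwrite('pics/c1.png',a)
cv2.imwrite('pics/c2.png',cv2.resize(b,(790,527),interpolation=cv2.INTER_CUBIC))
W=world(ft);Ws=world(fs)
for n,w in(("t",W),("s",Ws)):
    # plate: points z in 2..9mm near
    x,y,z=w[...,0],w[...,1],w[...,2]
    g=w
    F=(np.nan_to_num(z)>0.04)
    if n=="t": print([ (p,np.round(w[p[1],p[0]],4)) for p in [(318,203),(205,163),(203,200),(289,161),(404,226),(379,323),(300,240),(190,185),(225,185)]])
    else: print([ (p,np.round(w[p[1],p[0]],4)) for p in [(289,250),(180,268),(200,290),(160,290),(222,258),(270,250)]])
```

```text
[((318, 203), array([ 0.5324, -0.1477,  0.0031])), ((205, 163), array([0.5787, 0.0699, 0.1068])), ((203, 200), array([0.5187, 0.0776, 0.0638])), ((289, 161), array([ 0.6129, -0.087 ,  0.0283])), ((404, 226), array([ 0.4738, -0.312 ,  0.0609])), ((379, 323), array([ 0.2889, -0.269 ,  0.0067])), ((300, 240), array([ 0.4549, -0.1115,  0.0007])), ((190, 185), array([0.5449, 0.1018, 0.075 ])), ((225, 185), array([0.5462, 0.0352, 0.0747]))]
[((289, 250), array([ 0.5056, -0.1246,  0.0432])), ((180, 268), array([0.5801, 0.0738, 0.1084])), ((200, 290), array([0.5497, 0.0734, 0.0785])), ((160, 290), array([0.5827, 0.1187, 0.0987])), ((222, 258), array([ 0.6122, -0.0771,  0.0246])), ((270, 250), array([ 0.5627, -0.1598,  0.0064]))]
```

View pics/c1.png

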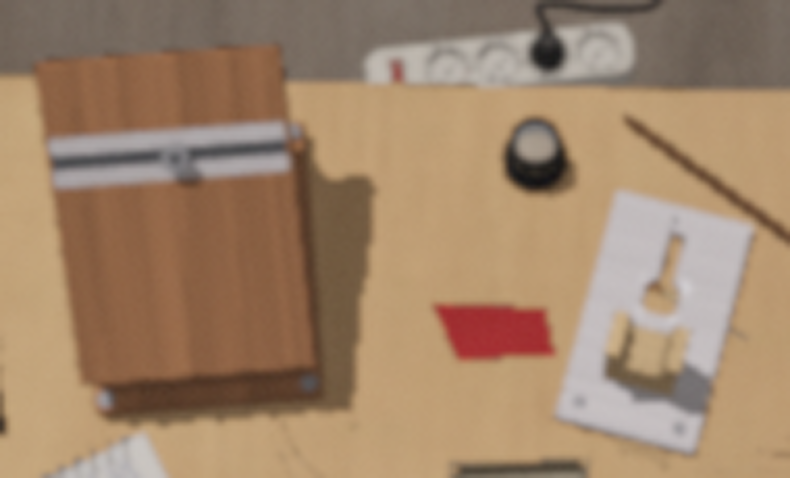

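View pics/c2.png

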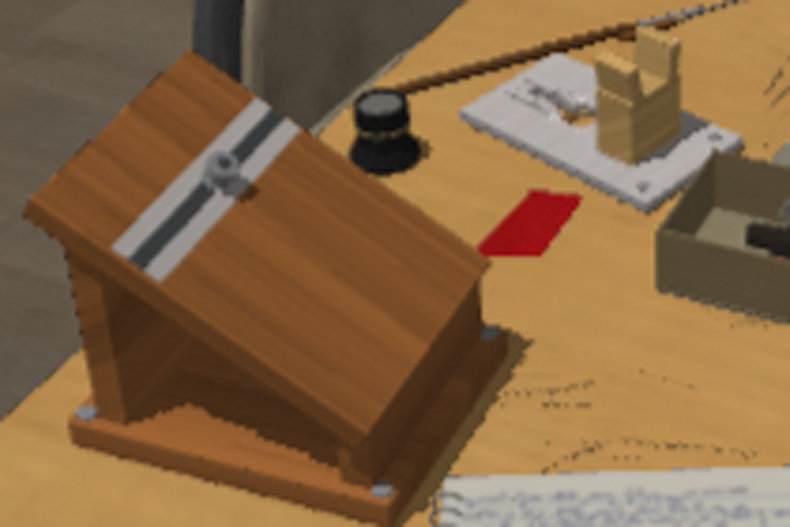

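The crops show the plate lying with its slot away from the robot, turned slightly to the right, and pin forks visible. The screw head is at about crop (177,158) in the top view, left of the groove's middle. I'll fit both poses numerically.

```bash
cat > fit.py <<'E'
from h import *
def face(f,n):
    W=world(f)
    x,y,z=np.moveaxis(W,-1,0)
    m=(abs(x-0.55)<.12)&(abs(y-.07)<.1)&(z>.03)&(z<.16)
    P=W[m]; rng=np.random.default_rng(0); best=0
    for _ in range(500):
        a=P[rng.choice(len(P),3,False)]; nn=np.cross(a[1]-a[0],a[2]-a[0]); L=np.linalg.norm(nn)
        if L<1e-6: continue
        nn/=L; nn*=np.sign(nn[2])
        if abs(nn[2]-.866)>.05: continue
        k=abs((P-a[0])@nn)<.002
        if k.sum()>best: best=k.sum(); K=k
    c=P[K].mean(0); nn=np.linalg.svd(P[K]-c)[2][2]; nn*=np.sign(nn[2])
    xa=np.array([-nn[0],-nn[1],0]);xa/=np.linalg.norm(xa); ya=np.cross(nn,[1,0,0]); 
    ya=np.cross([0,0,1.],xa); xs=np.cross(ya,nn)
    h=(P-c)@nn; Q=P[abs(h)<.003]
    uv=np.stack([(Q-c)@xs,(Q-c)@ya],1).astype(np.float32)
    (cu,cv),(w,hh),ang=cv2.minAreaRect((uv*1000).astype(np.float32))
    o=c+xs*cu/1000+ya*cv/1000
    print(n,"face n",nn.round(4),"tilt",np.degrees(np.arccos(nn[2])).round(2),"yaw",np.degrees(np.arctan2(xs[1],xs[0])).round(2),"rect",round(w,1),round(hh,1),round(ang,2),"o",o.round(4), "pct",np.percentile(uv,[.3,99.7],axis=0).round(4).tolist())
    d=P-o; l=np.stack([d@xs,d@ya,d@nn],1); s=l[(l[:,2]>.0075)&(l[:,2]<.014)&(abs(l[:,0]-.03)<.02)&(abs(l[:,1])<.03)]
    print(" screw",len(s),s.mean(0).round(4),s.min(0).round(4),s.max(0).round(4))
def plate(f,n):
    W=world(f); x,y,z=np.moveaxis(W,-1,0); c=f["frame"].astype(int)
    m=(abs(x-.53)<.1)&(abs(y+.147)<.08)&(z>-.004)&(z<.012)&(c.min(-1)>120)&(c.max(-1)-c.min(-1)<45)
    m=cv2.morphologyEx(m.astype(np.uint8),cv2.MORPH_OPEN,np.ones((3,3)))
    _,L,st,_=cv2.connectedComponentsWithStats(m); i=1+np.argmax(st[1:,4]); m=L==i
    r=cv2.minAreaRect((W[m][:,:2]*1000).astype(np.float32)); print(n,"plate",m.sum(),np.round(r[0],1),np.round(r[1],1),round(r[2],2),"z",np.median(W[m][:,2]).round(4))
    m=(abs(x-.505)<.05)&(abs(y+.135)<.05)&(z>.03)&(z<.07)
    Q=W[m]; print(" pin",m.sum(),Q.mean(0).round(4),np.round(cv2.minAreaRect((Q[:,:2]*1000).astype(np.float32))[0:2],1).tolist(),Q[:,2].max().round(4))
E
python3 - <<'E'
from fit import *
for n in("top","side"):
    f=dict(np.load(f'pics/{n}.npz')); face(f,n); plate(f,n)
E
```

```text
top face n [-0.4971 -0.0494  0.8663] tilt 29.97 yaw 5.68 rect 110.3 150.8 89.96 o [0.5576 0.0773 0.0846] pct [[-0.0765, -0.0547], [0.0726, 0.0546]]
 screw 33 [ 0.0302 -0.0041  0.0109] [ 0.0236 -0.0099  0.0077] [0.0353 0.0013 0.014 ]
top plate 1535 [ 536.3 -146. ] [ 73.  123.9] 75.72 z 0.0046
 pin 255 [ 0.5056 -0.1364  0.0462] [[484.7, -125.4], [39.0, 87.0]] 0.0607
side face n [-0.4971 -0.0488  0.8663] tilt 29.96 yaw 5.61 rect 150.1 114.3 0.28 o [0.5603 0.0762 0.0849] pct [[-0.0744, -0.0589], [0.0743, 0.0519]]
 screw 54 [ 0.0299 -0.0027  0.0103] [ 0.0234 -0.0091  0.0077] [0.0363 0.0038 0.0129]
side plate 912 [ 538.8 -146.1] [ 70.8 123.3] 75.63 z 0.0053
 pin 439 [ 0.5082 -0.1347  0.0448] [[488.5, -125.5], [42.9, 88.5]] 0.0595
```

```bash
cat > go.py <<'E'
import numpy as np,sys
from scipy.spatial.transform import Rotation as R
from station import arm
def rpy(a): return R.from_euler('xyz',a)
def face(yaw=np.radians(5.65),tilt=np.pi/6):
    return R.from_euler('ZY',[yaw,-tilt])          # columns = face x,y,z
def go(p,rot,note=""):
    s=arm.get_state(); r0=rpy(s["ee_rot"])
    d=r0.inv().apply(np.array(p)-s["eef_pos"])*1000; w=(r0.inv()*rot).as_rotvec()
    print(note,"mm",d.round(1),"rad",w.round(3)," |t",s["t"],"w",s["width"],"F",s["force"].round(1))
FLIP=R.from_euler('x',np.pi)                        # plate frame -> tool frame
O=np.array([.559,.0767,.0848])                      # face origin, mean of both views
E
python3 - <<'E'
from go import *
go([.513,-.140,.15],R.from_euler('z',-.25)*FLIP)
from h import *
for n in("top","side"):
    W=world(dict(np.load(f'pics/{n}.npz'))); m=(abs(W[...,0]-.513)<.035)&(abs(W[...,1]+.14)<.035)&(W[...,2]>.02)&(W[...,2]<.065)
    Q=(W[m]-[.5375,-.146,0])@np.array(R.from_euler('z',-.25).as_matrix()); print(n,np.percentile(Q,[3,50,97],axis=0).round(4).tolist())
E
```

```text
mm [521.1 568.6  98.7] rad [ 0.001 -0.    -0.217]  |t 0.1 w 0.08747120553200466 F [-0.4 -1.2  0.6]
top [[-0.0389, -0.0177, 0.0248], [-0.0307, -0.0002, 0.0427], [-0.0178, 0.0167, 0.0597]]
side [[-0.0363, -0.0171, 0.0216], [-0.0306, 0.0066, 0.0411], [-0.0145, 0.0183, 0.0587]]
```

Call:
jog_arm([
  {"dx": 521,"dy": 569,"dz": 0,"rz": -0.217},
  {"dx": 521,"dy": 569,"dz": 0,"rz": -0.217},
  {"dx": 521,"dy": 569,"dz": 0,"rz": -0.217},
  {"dx": 521,"dy": 569,"dz": 0,"rz": -0.217},
  {"dx": 521,"dy": 569,"dz": 0,"rz": -0.217},
  {"dx": 521,"dy": 569,"dz": 0,"rz": -0.217},
  {"dx": 521,"dy": 569,"dz": 0,"rz": -0.217},
  {"dx": 521,"dy": 569,"dz": 0,"rz": -0.217},
])

```text
invalid input at $.targets[0]: expected keys dx, dy, dz, rx, ry, rz, gripper
```

Run:
```python
from go import *
go([.513,-.140,.15],R.from_euler('z',-.25)*FLIP)
```

```text
mm [521.1 568.6  98.7] rad [ 0.001 -0.    -0.217]  |t 0.1 w 0.08747120553200466 F [-0.4 -1.2  0.6]
```

Call:
jog_arm([
  {"dx": 521,"dy": 569,"dz": 0,"rx": 0,"ry": 0,"rz": -0.217,"gripper": 0},
  {"dx": 521,"dy": 569,"dz": 0,"rx": 0,"ry": 0,"rz": -0.217,"gripper": 0},
  {"dx": 521,"dy": 569,"dz": 0,"rx": 0,"ry": 0,"rz": -0.217,"gripper": 0},
  {"dx": 521,"dy": 569,"dz": 0,"rx": 0,"ry": 0,"rz": -0.217,"gripper": 0},
  {"dx": 521,"dy": 569,"dz": 0,"rx": 0,"ry": 0,"rz": -0.217,"gripper": 0},
  {"dx": 521,"dy": 569,"dz": 0,"rx": 0,"ry": 0,"rz": -0.217,"gripper": 0},
  {"dx": 521,"dy": 569,"dz": 0,"rx": 0,"ry": 0,"rz": -0.217,"gripper": 0},
  {"dx": 521,"dy": 569,"dz": 0,"rx": 0,"ry": 0,"rz": -0.217,"gripper": 0},
])

```text
t: 0.77
eef_pos: [0.394, 0.2798, 0.2484]
ee_rot: [3.142, 0.0, -0.249]
force: [1.2, -0.2, -0.5]
width: 0.0876
gripper_force: 0.0
```

Run:
```python
from go import *
go([.513,-.140,.15],R.from_euler('z',-.25)*FLIP)
```

```text
mm [218.9 377.4  98.4] rad [0.    0.    0.001]  |t 0.7667 w 0.08761051325420545 F [ 1.2 -0.2 -0.5]
```

Call:
jog_arm([
  {"dx": 219,"dy": 377,"dz": 0,"rx": 0,"ry": 0,"rz": 0,"gripper": 0},
  {"dx": 219,"dy": 377,"dz": 0,"rx": 0,"ry": 0,"rz": 0,"gripper": 0},
  {"dx": 219,"dy": 377,"dz": 0,"rx": 0,"ry": 0,"rz": 0,"gripper": 0},
  {"dx": 219,"dy": 377,"dz": 0,"rx": 0,"ry": 0,"rz": 0,"gripper": 0},
  {"dx": 219,"dy": 377,"dz": 98,"rx": 0,"ry": 0,"rz": 0,"gripper": 0},
  {"dx": 219,"dy": 377,"dz": 98,"rx": 0,"ry": 0,"rz": 0,"gripper": 0},
  {"dx": 219,"dy": 377,"dz": 98,"rx": 0,"ry": 0,"rz": 0,"gripper": 0},
  {"dx": 219,"dy": 377,"dz": 98,"rx": 0,"ry": 0,"rz": 0,"gripper": 0},
])

```text
t: 1.43
eef_pos: [0.4823, -0.0311, 0.1911]
ee_rot: [-3.141, -0.0, -0.25]
force: [1.0, 0.2, 0.2]
width: 0.0875
gripper_force: 0.0
```

Run:
```python
from go import *
go([.513,-.140,.031],R.from_euler('z',-.25)*FLIP)
```

```text
mm [ 56.6  98.1 160.1] rad [-0. -0.  0.]  |t 1.4333 w 0.08746725011724438 F [1.  0.2 0.2]
```

Call:
jog_arm([
  {"dx": 57,"dy": 98,"dz": 40,"rx": 0,"ry": 0,"rz": 0,"gripper": 0},
  {"dx": 57,"dy": 98,"dz": 40,"rx": 0,"ry": 0,"rz": 0,"gripper": 0},
  {"dx": 57,"dy": 98,"dz": 40,"rx": 0,"ry": 0,"rz": 0,"gripper": 0},
  {"dx": 57,"dy": 98,"dz": 40,"rx": 0,"ry": 0,"rz": 0,"gripper": 0},
  {"dx": 57,"dy": 98,"dz": 75,"rx": 0,"ry": 0,"rz": 0,"gripper": 0},
  {"dx": 57,"dy": 98,"dz": 75,"rx": 0,"ry": 0,"rz": 0,"gripper": 0},
  {"dx": 57,"dy": 98,"dz": 75,"rx": 0,"ry": 0,"rz": 0,"gripper": 0},
  {"dx": 57,"dy": 98,"dz": 75,"rx": 0,"ry": 0,"rz": 0,"gripper": 0},
])

```text
t: 2.1
eef_pos: [0.5138, -0.1379, 0.1175]
ee_rot: [3.141, -0.0, -0.249]
force: [0.1, -0.7, 0.7]
width: 0.0877
gripper_force: 0.0
```

Run:
```python
from go import *
from h import *
go([.513,-.140,.032],R.from_euler('z',-.25)*FLIP)
save(grab("side"),"s1.png",(180,150,440,345),3)
```

```text
mm [-0.3  2.2 85.5] rad [ 0.    -0.     0.001]  |t 2.1 w 0.08766743318094145 F [ 0.1 -0.7  0.7]
```

View pics/s1.png

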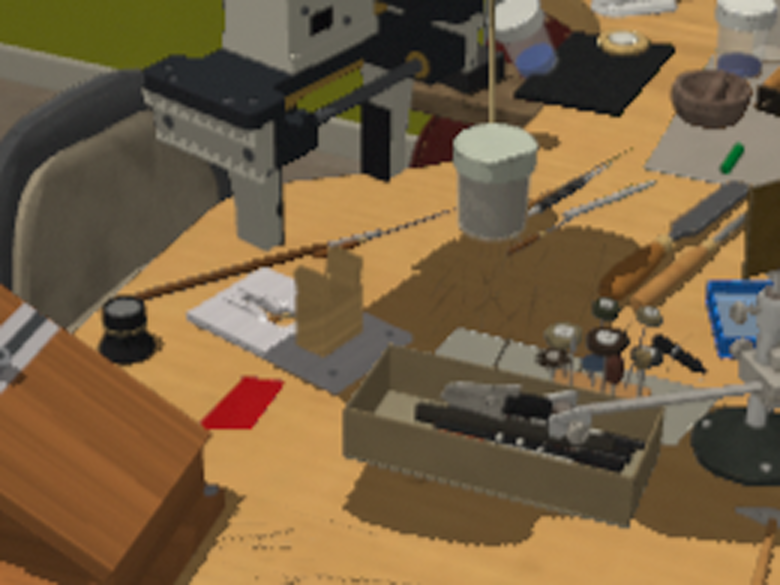

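The close view shows the open fingers (255,215) and (375,140) straddling the pin (330,300), with the loupe (127,330) and the jar well clear. Next I descend and grip.

Call:
jog_arm([
  {"dx": 0,"dy": 2,"dz": 30,"rx": 0,"ry": 0,"rz": 0,"gripper": 0},
  {"dx": 0,"dy": 2,"dz": 55,"rx": 0,"ry": 0,"rz": 0,"gripper": 0},
  {"dx": 0,"dy": 2,"dz": 75,"rx": 0,"ry": 0,"rz": 0,"gripper": 0},
  {"dx": 0,"dy": 2,"dz": 84,"rx": 0,"ry": 0,"rz": 0,"gripper": 0},
  {"dx": 0,"dy": 2,"dz": 85,"rx": 0,"ry": 0,"rz": 0,"gripper": 0.3},
  {"dx": 0,"dy": 2,"dz": 85,"rx": 0,"ry": 0,"rz": 0,"gripper": 0.5},
  {"dx": 0,"dy": 2,"dz": 85,"rx": 0,"ry": 0,"rz": 0,"gripper": 0.6},
  {"dx": 0,"dy": 2,"dz": 85,"rx": 0,"ry": 0,"rz": 0,"gripper": 0.7},
], force=30)

```text
t: 2.82
eef_pos: [0.514, -0.1399, 0.0331]
ee_rot: [-3.141, -0.003, -0.249]
force: [-0.0, 0.2, -0.5]
width: 0.0661
gripper_force: 0.0
```

Run:
```python
from go import *
go([.513,-.140,.032],R.from_euler('z',-.25)*FLIP)
```

```text
mm [-1.   0.3  1.1] rad [-0.001 -0.003  0.001]  |t 2.8167 w 0.06612534594950649 F [-0.   0.2 -0.5]
```

Call:
jog_arm([
  {"dx": 0,"dy": 0,"dz": 1,"rx": 0,"ry": 0,"rz": 0,"gripper": 0.9},
  {"dx": 0,"dy": 0,"dz": 1,"rx": 0,"ry": 0,"rz": 0,"gripper": 0.9},
  {"dx": 0,"dy": 0,"dz": 1,"rx": 0,"ry": 0,"rz": 0,"gripper": 0.9},
  {"dx": 0,"dy": 0,"dz": 1,"rx": 0,"ry": 0,"rz": 0,"gripper": 0.9},
  {"dx": 0,"dy": 0,"dz": 1,"rx": 0,"ry": 0,"rz": 0,"gripper": 0.9},
  {"dx": 0,"dy": 0,"dz": 1,"rx": 0,"ry": 0,"rz": 0,"gripper": 0.9},
  {"dx": 0,"dy": 0,"dz": 1,"rx": 0,"ry": 0,"rz": 0,"gripper": 0.9},
  {"dx": 0,"dy": 0,"dz": 1,"rx": 0,"ry": 0,"rz": 0,"gripper": 0.9},
], force=40)

```text
t: 3.48
eef_pos: [0.513, -0.1401, 0.0307]
ee_rot: [-3.142, -0.0, -0.25]
force: [-1.8, 1.8, 3.5]
width: 0.0356
gripper_force: 39.9
```

Call:
jog_arm([
  {"dx": 0,"dy": 0,"dz": -20,"rx": 0,"ry": 0,"rz": 0,"gripper": 0.9},
  {"dx": 0,"dy": 0,"dz": -50,"rx": 0,"ry": 0,"rz": 0,"gripper": 0.9},
  {"dx": 0,"dy": 0,"dz": -80,"rx": 0,"ry": 0,"rz": 0,"gripper": 0.9},
  {"dx": 0,"dy": 0,"dz": -110,"rx": 0,"ry": 0,"rz": 0,"gripper": 0.9},
  {"dx": 0,"dy": 0,"dz": -140,"rx": 0,"ry": 0,"rz": 0,"gripper": 0.9},
  {"dx": 0,"dy": 0,"dz": -160,"rx": 0,"ry": 0,"rz": 0,"gripper": 0.9},
  {"dx": 0,"dy": 0,"dz": -170,"rx": 0,"ry": 0,"rz": 0,"gripper": 0.9},
  {"dx": 0,"dy": 0,"dz": -170,"rx": 0,"ry": 0,"rz": 0,"gripper": 0.9},
])

```text
t: 4.15
eef_pos: [0.5137, -0.1401, 0.2023]
ee_rot: [-3.141, -0.003, -0.25]
force: [-0.3, 0.5, -3.3]
width: 0.0356
gripper_force: 40.0
```

```bash
cat >> go.py <<'E'
SY=-.0034   # screw y in face
def tcp(x,z,y=None,px=.025,pz=.031,Rf=None):   # TCP for plate origin at face (x,y,z)
    Rf=Rf or face(); return O+Rf.apply([x-px,SY if y is None else y,z+pz]), Rf*FLIP
E
python3 - <<'E'
from go import *
p,r=tcp(.018,.05); print(p); go(p,r); 
p,r=tcp(.018,.0); print(p)
E
```

```text
[0.51299876 0.06873241 0.15144806]
 mm [ -52.5 -202.1   50.9] rad [ 0.091  0.515 -0.341]  |t 4.15 w 0.03557686860669732 F [-0.3  0.5 -3.3]
[0.53787731 0.07119369 0.10814679]
```

Call:
jog_arm([
  {"dx": -52,"dy": -202,"dz": 5,"rx": 0.091,"ry": 0.515,"rz": -0.341,"gripper": 0.9},
  {"dx": -52,"dy": -202,"dz": 5,"rx": 0.091,"ry": 0.515,"rz": -0.341,"gripper": 0.9},
  {"dx": -52,"dy": -202,"dz": 5,"rx": 0.091,"ry": 0.515,"rz": -0.341,"gripper": 0.9},
  {"dx": -52,"dy": -202,"dz": 5,"rx": 0.091,"ry": 0.515,"rz": -0.341,"gripper": 0.9},
  {"dx": -52,"dy": -202,"dz": 5,"rx": 0.091,"ry": 0.515,"rz": -0.341,"gripper": 0.9},
  {"dx": -52,"dy": -202,"dz": 5,"rx": 0.091,"ry": 0.515,"rz": -0.341,"gripper": 0.9},
  {"dx": -52,"dy": -202,"dz": 40,"rx": 0.091,"ry": 0.515,"rz": -0.341,"gripper": 0.9},
  {"dx": -52,"dy": -202,"dz": 40,"rx": 0.091,"ry": 0.515,"rz": -0.341,"gripper": 0.9},
])

```text
t: 4.82
eef_pos: [0.5256, 0.0675, 0.1836]
ee_rot: [-3.127, -0.477, 0.103]
force: [-1.8, -1.6, -5.1]
width: 0.0361
gripper_force: 40.1
```

Run:
```python
from go import *
p,r=tcp(.018,.04); go(p,r);
```

```text
mm [-25.3  -2.   32.9] rad [-0.016  0.047  0.003]  |t 4.8167 w 0.03609972018224098 F [-1.8 -1.6 -5.1]
```

Call:
jog_arm([
  {"dx": -25,"dy": -2,"dz": 15,"rx": -0.015,"ry": 0.047,"rz": 0.003,"gripper": 0.9},
  {"dx": -25,"dy": -2,"dz": 33,"rx": -0.015,"ry": 0.047,"rz": 0.003,"gripper": 0.9},
  {"dx": -25,"dy": -2,"dz": 33,"rx": -0.015,"ry": 0.047,"rz": 0.003,"gripper": 0.9},
  {"dx": -25,"dy": -2,"dz": 33,"rx": -0.015,"ry": 0.047,"rz": 0.003,"gripper": 0.9},
  {"dx": -25,"dy": -2,"dz": 33,"rx": -0.015,"ry": 0.047,"rz": 0.003,"gripper": 0.9},
  {"dx": -25,"dy": -2,"dz": 33,"rx": -0.015,"ry": 0.047,"rz": 0.003,"gripper": 0.9},
  {"dx": -25,"dy": -2,"dz": 33,"rx": -0.015,"ry": 0.047,"rz": 0.003,"gripper": 0.9},
  {"dx": -25,"dy": -2,"dz": 33,"rx": -0.015,"ry": 0.047,"rz": 0.003,"gripper": 0.9},
])

```text
t: 5.48
eef_pos: [0.5335, 0.0631, 0.1757]
ee_rot: [-3.125, -0.471, 0.096]
force: [0.6, -1.2, -3.2]
width: 0.0357
gripper_force: 40.1
```

Run:
```python
from go import *
from h import *
p,r=tcp(.018,.04); go(p,r)
a=grab("side");b=grab("top")
A=cv2.resize(a["frame"][200:360,90:290,::-1],(600,480),interpolation=2)
B=cv2.resize(b["frame"][120:240,150:270,::-1],(480,480),interpolation=2)
cv2.imwrite('pics/s2.png',cv2.resize(np.hstack([A,B]),(800,356)))
# plate in face frame
Rf=face()
for n,f in(("side",a),("top",b)):
    l=Rf.inv().apply((np.nan_to_num(world(f))-O).reshape(-1,3)).reshape(480,640,3); c=f["frame"].astype(int)
    m=(abs(l[...,2]-.045)<.006)&(abs(l[...,0])<.1)&(abs(l[...,1])<.06)&(c.max(-1)-c.min(-1)<45)
    Q=l[m]; print(n,m.sum(),np.percentile(Q,[1,50,99],axis=0).round(4).tolist(),np.round(cv2.minAreaRect((Q[:,:2]*1000).astype(np.float32)),1) if 0 else cv2.minAreaRect((Q[:,:2]*1000).astype(np.float32)))
    k=Q[abs(Q[:,0])<.09]; A_=np.c_[k[:,:2],np.ones(len(k))]; print(np.linalg.lstsq(A_,k[:,2],rcond=None)[0].round(4))
```

```text
mm [-28.2  -7.2  22.7] rad [-0.016  0.053 -0.003]  |t 5.4833 w 0.035674949024158575 F [ 0.6 -1.2 -3.2]Traceback (most recent call last):
  File "<stdin>", line 13, in <module>
    return _quantile_unchecked(
        a, q, axis, out, overwrite_input, method, keepdims, weights)
    return _ureduce(a,
                    func=_quantile_ureduce_func,
    ...<5 lines>...
                    overwrite_input=overwrite_input,
                    method=method)
    r = func(a, **kwargs)
    result = _quantile(arr,
                       quantiles=q,
    ...<2 lines>...
                       out=out,
                       weights=wgt)
    slices_having_nans = np.isnan(arr[-1, ...])
                                  ~~~^^^^^^^^^
IndexError: index -1 is out of bounds for axis 0 with size 0
```

View pics/s2.png

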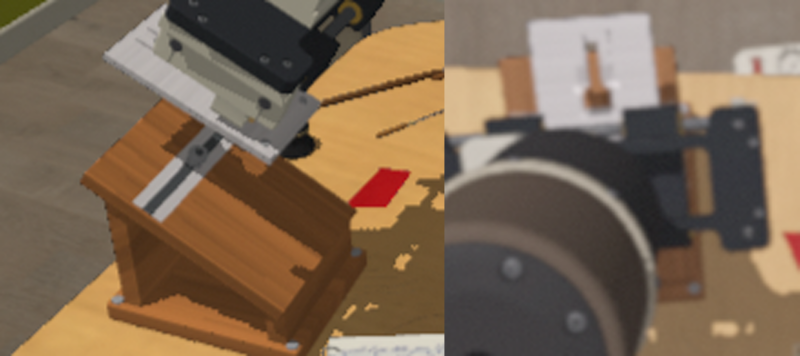

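The crops show the plate held over the mount at the right tilt with the keyhole clearly visible. The arm stopped short of its target though, so I'll check the joint limits.

Run:
```python
from go import *
s=arm.get_state(); print(s["q"].round(3),s["qd"].round(2),s["t"],s["joint_efforts"].round(1)); print(dir(arm))
```

```text
[ 0.469 -0.037 -1.017  0.816 -0.207  0.432] [ 0.  0.  0.  0.  0. -0.] 5.5833 [ -0.  -21.6  24.8   3.4   1.   -0. ]
['Unreachable', '__class__', '__delattr__', '__dict__', '__dir__', '__doc__', '__eq__', '__format__', '__ge__', '__getattribute__', '__getstate__', '__gt__', '__hash__', '__init__', '__init_subclass__', '__le__', '__lt__', '__module__', '__ne__', '__new__', '__reduce__', '__reduce_ex__', '__repr__', '__setattr__', '__sizeof__', '__str__', '__subclasshook__', '__weakref__', 'get_state', 'grab_frame', 'job_done', 'tcp_to_tips']
```

```bash
cat > kin.py <<'E'
import numpy as np
from scipy.spatial.transform import Rotation as R
from scipy.optimize import least_squares
D=[([1.39210123,.359314413,.0111572560,-.000280527889,-1.22411195,-.288086172],[.30361657,.60241079,.24772491],[3.14010563,-1.65617174e-4,-.46687666]),
   ([.469,-.037,-1.017,.816,-.207,.432],[.5335,.0631,.1757],[-3.125,-.471,.096])]
e=lambda a,t:R.from_euler(a,t)
def chain(q,p):
    d1,a1,L2,a3,L3,yo,dt=p
    A=e('z',q[0]);B=A*e('y',q[1]);C=B*e('y',-q[2]);Dd=C*e('x',q[3]);E=Dd*e('y',-q[4]);F=E*e('x',q[5])
    pos=A.apply([a1,0,0])+[0,0,d1]+B.apply([0,0,L2])+C.apply([L3,0,a3])+Dd.apply([0,yo,0])+F.apply([dt,0,0])
    return pos,F
E
python3 - <<'E'
from kin import *
for q,p,o in D:
    T=e('xyz',o); F=chain(q,[0]*7)[1]; print((F.inv()*T).as_matrix().round(2).tolist())
f=lambda v:np.concatenate([chain(q,[v[0],0,v[1],0,v[2],v[3],v[4]])[0]-p for q,p,o in D])
r=least_squares(f,[.35,.45,.45,.1,.3]); print(r.x.round(4),(f(r.x)*1000).round(2))
E
```

```text
[[0.0, -0.0, 1.0], [-0.84, 0.54, 0.0], [-0.54, -0.84, 0.0]]
[[-0.1, -0.28, 0.96], [0.79, -0.61, -0.1], [0.61, 0.74, 0.28]]
[ 0.7017  0.733   0.4187 -0.2536  0.9545] [  61.69   -7.92   42.84 -107.96  117.95  -42.84]
```

```bash
cat > k2.py <<'E'
from kin import *
import itertools
def ori(q,s):
    return e('z',s[0]*q[0])*e('y',s[1]*q[1])*e('y',s[2]*q[2])*e('x',s[3]*q[3])*e('y',s[4]*q[4])*e('x',s[5]*q[5])
def ori2(q,s): # wrist with axis4 = y (UR/3-parallel), 5 = z/x
    return None
out=[]
for pat in itertools.product(['zyyxyx','zyyyzy','zyyyxy','zyyyzx','zyyyxz','zyyxyz','zyyxzx','zyyzyz','zyyzyx','zyyzxz'],itertools.product([1,-1],repeat=5)):
    s=(1,)+pat[1]; Rs=[]
    for q,p,o in D:
        F=R.identity()
        for a,t,g in zip(pat[0],q,s): F=F*e(a,g*t)
        Rs.append(F.inv()*e('xyz',o))
    out.append(((Rs[0].inv()*Rs[1]).magnitude(),pat[0],s,Rs[0].as_matrix().round(2).tolist()))
out.sort(key=lambda a:a[0])
for o in out[:6]: print(o)
E
python3 k2.py
```

```text
(0.001239409754296746, 'zyyxyx', (1, 1, -1, -1, -1, -1), [[-0.0, -0.0, 1.0], [-1.0, 0.0, -0.0], [-0.0, -1.0, -0.0]])
(0.4327102031088117, 'zyyzyx', (1, 1, 1, 1, 1, 1), [[-0.19, -0.63, -0.75], [-0.98, 0.07, 0.19], [-0.07, 0.77, -0.63]])
(0.49675780706514544, 'zyyyzx', (1, 1, 1, 1, 1, -1), [[0.81, -0.57, 0.12], [-0.58, -0.81, 0.06], [0.06, -0.12, -0.99]])
(0.5066951899782688, 'zyyzxz', (1, -1, -1, 1, -1, 1), [[-0.19, -0.98, -0.1], [-0.29, 0.15, -0.94], [0.94, -0.15, -0.32]])
(0.5419800329140265, 'zyyxzx', (1, -1, 1, 1, 1, -1), [[0.81, -0.57, -0.12], [-0.53, -0.63, -0.58], [0.26, 0.53, -0.81]])
(0.5770604626329903, 'zyyyzy', (1, -1, -1, -1, 1, -1), [[0.75, -0.65, 0.15], [-0.57, -0.74, -0.34], [0.33, 0.17, -0.93]])
```

```bash
sed -i "s/e('x',q\[3\])/e('x',-q[3])/; s/e('x',q\[5\])/e('x',-q[5])/" kin.py
python3 - <<'E'
from kin import *
f=lambda v:np.concatenate([chain(q,[v[0],0,v[1],0,v[2],v[3],v[4]])[0]-p for q,p,o in D])
for x0 in ([.35,.45,.45,.1,.3],[.3,.6,.5,-.2,.3]):
    r=least_squares(f,x0); print(r.x.round(4),(f(r.x)*1000).round(2))
E
```

```text
[ 0.1983  0.6024  0.4633 -0.1918  0.3564] [ 0.03 -0.01 -0.02 -0.01  0.07  0.02]
[ 0.1983  0.6024  0.4633 -0.1918  0.3564] [ 0.03 -0.01 -0.02 -0.01  0.07  0.02]
```

```bash
cat >> kin.py <<'E'
PR=[.1983,0,.6024,0,.4633,-.1918,.3564]
lo=np.array([-3.07,-1.43,-1.02,-3.03,-3.05,-3.03]);hi=np.array([3.07,2.12,1.25,1.67,0,3.03])
TC=R.from_matrix([[0,0,1],[-1,0,0],[0,-1,0]])
def ik(p,rot,n=60,seed=0):
    rng=np.random.default_rng(seed); sol=[]
    def f(q):
        P,F=chain(q,PR); return np.r_[(P-p)*5,(rot.inv()*F*TC).as_rotvec()]
    for i in range(n):
        r=least_squares(f,rng.uniform(lo,hi),bounds=(lo,hi),max_nfev=60)
        if np.linalg.norm(r.fun)<1e-3 and not any(np.allclose(r.x,s,atol=.02) for s in sol): sol.append(r.x)
    return sol
E
cat > scan.py <<'E'
from go import *; from kin import ik,lo,hi
Rf=face()
for flip in(0,1):
  for th in(0,10,20,30):
    rot=Rf*R.from_euler('y',th,degrees=True)*R.from_euler('z',180*flip,degrees=True)*FLIP
    for nm,x,z in(("hov",.018,.04),("flat",.018,0),("seat",-.012,0)):
        p=O+Rf.apply([x-.025,SY,z+.031])
        for q in ik(p,rot,25): print(flip,th,nm,q.round(2),"margin",np.minimum(q-lo,hi-q).min().round(2))
E
python3 scan.py
```

```text
0 10 hov [ 0.58  0.03 -0.91  0.48 -0.35  0.66] margin 0.11
0 10 flat [ 0.49  0.12 -0.98  0.71 -0.2   0.5 ] margin 0.04
0 20 hov [ 0.56  0.11 -0.65  0.13 -0.65  1.01] margin 0.37
0 20 flat [ 0.54  0.19 -0.66  0.14 -0.57  1.02] margin 0.36
0 20 seat [ 0.57  0.18 -0.74  0.16 -0.51  0.97] margin 0.28
0 30 hov [ 0.51  0.21 -0.47  0.   -0.9   1.16] margin 0.55
0 30 flat [ 0.49  0.28 -0.46  0.   -0.83  1.18] margin 0.56
0 30 seat [ 0.51  0.26 -0.53 -0.   -0.78  1.16] margin 0.49
1 10 hov [ 0.58  0.03 -0.91  0.48 -0.35 -2.48] margin 0.11
1 10 flat [ 0.49  0.12 -0.98  0.71 -0.2  -2.65] margin 0.04
1 20 hov [ 0.56  0.11 -0.65  0.13 -0.65 -2.13] margin 0.37
1 20 flat [ 0.54  0.19 -0.66  0.14 -0.57 -2.13] margin 0.36
1 20 seat [ 0.57  0.18 -0.74  0.16 -0.51 -2.17] margin 0.28
1 30 hov [ 0.51  0.21 -0.47 -0.   -0.9  -1.98] margin 0.55
1 30 flat [ 0.49  0.28 -0.46 -0.   -0.83 -1.97] margin 0.56
1 30 seat [ 0.51  0.26 -0.53 -0.   -0.78 -1.99] margin 0.49
```

The screw and the arm's fitted model agree. With the tool square to the slope, joint 3 hits its limit. I'll put the plate back and regrip the pin with the tool leaning 25° about the plate's y.

Run:
```python
from go import *; from kin import ik,lo,hi
B=R.from_euler('z',-.25)
go([.513,-.140,.2],B*FLIP)
T=R.from_euler('y',25,degrees=True)
for z in(.033,.09): 
    p=np.array([.513,-.140,z])+B.apply([.0013,0,0])
    for q in ik(p,B*T*FLIP,15): print(q.round(2),np.minimum(q-lo,hi-q).min().round(2))
```

```text
mm [-24.8 199.6 -43.2] rad [-0.098 -0.464  0.344]  |t 5.5833 w 0.03565269688584588 F [-0.2  1.  -3. ]
[ 0.02  0.6  -0.17 -0.12 -1.22  1.37] 0.85
[ 0.02  0.53 -0.13 -0.12 -1.33  1.35] 0.89
```

Call:
jog_arm([
  {"dx": 0,"dy": 0,"dz": -35,"rx": 0,"ry": 0,"rz": 0,"gripper": 0.9},
  {"dx": -25,"dy": 200,"dz": -43,"rx": -0.098,"ry": -0.464,"rz": 0.344,"gripper": 0.9},
  {"dx": -25,"dy": 200,"dz": -43,"rx": -0.098,"ry": -0.464,"rz": 0.344,"gripper": 0.9},
  {"dx": -25,"dy": 200,"dz": -43,"rx": -0.098,"ry": -0.464,"rz": 0.344,"gripper": 0.9},
  {"dx": -25,"dy": 200,"dz": -43,"rx": -0.098,"ry": -0.464,"rz": 0.344,"gripper": 0.9},
  {"dx": -25,"dy": 200,"dz": -43,"rx": -0.098,"ry": -0.464,"rz": 0.344,"gripper": 0.9},
  {"dx": -25,"dy": 200,"dz": -43,"rx": -0.098,"ry": -0.464,"rz": 0.344,"gripper": 0.9},
  {"dx": -25,"dy": 200,"dz": -43,"rx": -0.098,"ry": -0.464,"rz": 0.344,"gripper": 0.9},
])

```text
t: 6.25
eef_pos: [0.5144, -0.1432, 0.1988]
ee_rot: [3.141, 0.004, -0.256]
force: [1.0, -0.3, -2.3]
width: 0.0358
gripper_force: 40.1
```

Run:
```python
from go import *
go([.513,-.140,.033],R.from_euler('z',-.25)*FLIP)
```

```text
mm [ -1.5  -2.8 165.8] rad [ 0.001  0.004 -0.006]  |t 6.25 w 0.03576241616889487 F [ 1.  -0.3 -2.3]
```

Call:
jog_arm([
  {"dx": -1,"dy": -3,"dz": 35,"rx": 0,"ry": 0.004,"rz": -0.006,"gripper": 0.9},
  {"dx": -1,"dy": -3,"dz": 75,"rx": 0,"ry": 0.004,"rz": -0.006,"gripper": 0.9},
  {"dx": -1,"dy": -3,"dz": 110,"rx": 0,"ry": 0.004,"rz": -0.006,"gripper": 0.9},
  {"dx": -1,"dy": -3,"dz": 140,"rx": 0,"ry": 0.004,"rz": -0.006,"gripper": 0.9},
  {"dx": -1,"dy": -3,"dz": 155,"rx": 0,"ry": 0.004,"rz": -0.006,"gripper": 0.9},
  {"dx": -1,"dy": -3,"dz": 163,"rx": 0,"ry": 0.004,"rz": -0.006,"gripper": 0.9},
  {"dx": -1,"dy": -3,"dz": 166,"rx": 0,"ry": 0.004,"rz": -0.006,"gripper": 0.9},
  {"dx": -1,"dy": -3,"dz": 167,"rx": 0,"ry": 0.004,"rz": -0.006,"gripper": 0.9},
])

```text
t: 6.92
eef_pos: [0.5133, -0.1368, 0.033]
ee_rot: [-3.141, -0.004, -0.243]
force: [0.2, 0.3, -3.2]
width: 0.0359
gripper_force: 40.1
```

Run:
```python
from go import *
go([.513,-.140,.031],R.from_euler('z',-.25)*FLIP)
print(arm.get_state()["eef_pos"])
```

```text
mm [0.4 3.2 2. ] rad [-0.    -0.004  0.007]  |t 6.9167 w 0.03585434498761045 F [ 0.2  0.3 -3.2]
[ 0.51334681 -0.13679716  0.03297753]
```

Call:
jog_arm([
  {"dx": 0,"dy": 0,"dz": 1,"rx": 0,"ry": 0,"rz": 0,"gripper": 0.9},
  {"dx": 0,"dy": 0,"dz": 2,"rx": 0,"ry": 0,"rz": 0,"gripper": 0.9},
  {"dx": 0,"dy": 0,"dz": 2,"rx": 0,"ry": 0,"rz": 0,"gripper": 0.9},
  {"dx": 0,"dy": 0,"dz": 2,"rx": 0,"ry": 0,"rz": 0,"gripper": 0.2},
  {"dx": 0,"dy": 0,"dz": 2,"rx": 0,"ry": 0,"rz": 0,"gripper": 0.2},
  {"dx": 0,"dy": 0,"dz": 2,"rx": 0,"ry": 0,"rz": 0,"gripper": 0.2},
  {"dx": 0,"dy": 0,"dz": 2,"rx": 0,"ry": 0,"rz": 0,"gripper": 0.2},
  {"dx": 0,"dy": 0,"dz": 2,"rx": 0,"ry": 0,"rz": 0,"gripper": 0.2},
])

```text
t: 7.58
eef_pos: [0.5132, -0.1371, 0.031]
ee_rot: [-3.141, -0.004, -0.244]
force: [0.1, 0.1, 0.7]
width: 0.0641
gripper_force: 0.0
```

Run:
```python
from go import *
s=arm.get_state(); print(s["eef_pos"])
B=rpy(s["ee_rot"])*FLIP.inv()
g=s["eef_pos"]+B.apply([0,0,-.003]); g[2]=.030
T=R.from_euler('y',25,degrees=True)
r=B*T*FLIP; go(g-r.apply([0,0,.003]),r)
```

```text
[ 0.51320678 -0.13712262  0.03098753]
 mm [ 1.3 -0.  -1.7] rad [ 0.    -0.436 -0.   ]  |t 7.5833 w 0.0640591909730078 F [0.1 0.1 0.7]
```

Call:
jog_arm([
  {"dx": 1,"dy": 0,"dz": -8,"rx": 0,"ry": -0.1,"rz": 0,"gripper": 0.2},
  {"dx": 1,"dy": 0,"dz": -8,"rx": 0,"ry": -0.22,"rz": 0,"gripper": 0.2},
  {"dx": 1,"dy": 0,"dz": -8,"rx": 0,"ry": -0.33,"rz": 0,"gripper": 0.2},
  {"dx": 1,"dy": 0,"dz": -5,"rx": 0,"ry": -0.436,"rz": 0,"gripper": 0.2},
  {"dx": 1.3,"dy": 0,"dz": -1.5,"rx": 0,"ry": -0.436,"rz": 0,"gripper": 0.2},
  {"dx": 1.3,"dy": 0,"dz": -1.5,"rx": 0,"ry": -0.436,"rz": 0,"gripper": 0.2},
  {"dx": 1.3,"dy": 0,"dz": -1.5,"rx": 0,"ry": -0.436,"rz": 0,"gripper": 0.9},
  {"dx": 1.3,"dy": 0,"dz": -1.5,"rx": 0,"ry": -0.436,"rz": 0,"gripper": 0.9},
], force=50)

```text
t: 8.25
eef_pos: [0.5138, -0.1373, 0.0327]
ee_rot: [-3.142, 0.431, -0.244]
force: [0.1, -0.7, 0.5]
width: 0.0614
gripper_force: 0.0
```

Call:
jog_arm([
  {"dx": 0,"dy": 0,"dz": 0,"rx": 0,"ry": 0,"rz": 0,"gripper": 0.9},
  {"dx": 0,"dy": 0,"dz": 0,"rx": 0,"ry": 0,"rz": 0,"gripper": 0.9},
  {"dx": 0,"dy": 0,"dz": 0,"rx": 0,"ry": 0,"rz": 0,"gripper": 0.9},
  {"dx": 0,"dy": 0,"dz": 0,"rx": 0,"ry": 0,"rz": 0,"gripper": 0.9},
  {"dx": 0,"dy": 0,"dz": 0,"rx": 0,"ry": 0,"rz": 0,"gripper": 0.9},
  {"dx": 0,"dy": 0,"dz": 0,"rx": 0,"ry": 0,"rz": 0,"gripper": 0.9},
  {"dx": 0,"dy": 0,"dz": 0,"rx": 0,"ry": 0,"rz": 0,"gripper": 0.9},
  {"dx": 0,"dy": 0,"dz": 0,"rx": 0,"ry": 0,"rz": 0,"gripper": 0.9},
])

```text
t: 8.92
eef_pos: [0.5144, -0.1372, 0.033]
ee_rot: [-3.141, 0.432, -0.244]
force: [-0.5, 1.6, 7.0]
width: 0.0357
gripper_force: 50.0
```

Run:
```python
from go import *
s=arm.get_state(); print(s["eef_pos"],s["ee_rot"],s["gripper_force"])
go(s["eef_pos"]+[0,0,.17],rpy(s["ee_rot"]))
```

```text
[ 0.51435499 -0.13723548  0.03300576] [-3.14130423  0.43202205 -0.24371962] 49.985127586405724
 mm [ -71.2   -0.  -154.4] rad [0. 0. 0.]  |t 8.9167 w 0.035664421261344816 F [-0.5  1.6  7. ]
```

Call:
jog_arm([
  {"dx": -10,"dy": 0,"dz": -21,"rx": 0,"ry": 0,"rz": 0,"gripper": 0.9},
  {"dx": -21,"dy": 0,"dz": -45,"rx": 0,"ry": 0,"rz": 0,"gripper": 0.9},
  {"dx": -35,"dy": 0,"dz": -76,"rx": 0,"ry": 0,"rz": 0,"gripper": 0.9},
  {"dx": -50,"dy": 0,"dz": -109,"rx": 0,"ry": 0,"rz": 0,"gripper": 0.9},
  {"dx": -62,"dy": 0,"dz": -134,"rx": 0,"ry": 0,"rz": 0,"gripper": 0.9},
  {"dx": -69,"dy": 0,"dz": -150,"rx": 0,"ry": 0,"rz": 0,"gripper": 0.9},
  {"dx": -71,"dy": 0,"dz": -154,"rx": 0,"ry": 0,"rz": 0,"gripper": 0.9},
  {"dx": -71,"dy": 0,"dz": -154,"rx": 0,"ry": 0,"rz": 0,"gripper": 0.9},
])

```text
t: 9.58
eef_pos: [0.5147, -0.1374, 0.2025]
ee_rot: [-3.14, 0.43, -0.244]
force: [0.1, 0.1, -2.2]
width: 0.0357
gripper_force: 50.0
```

```bash
cat >> go.py <<'E'
TH=R.from_euler('y',.432)
def tcp2(x,z,y=None,px=.0239,pz=.033):
    Rf=face(); return O+Rf.apply([x-px,SY if y is None else y,z+pz]), Rf*TH*FLIP
E
python3 - <<'E'
from go import *
p,r=tcp2(.018,.06); print(p,arm.get_state()["eef_pos"]); go(p,r)
E
```

```text
[0.50797591 0.06823549 0.16239036] [ 0.51471231 -0.13735817  0.20249886]
 mm [ -34.4 -197.8   60.1] rad [-0.059  0.516 -0.342]  |t 9.5833 w 0.0356924598516102 F [ 0.1  0.1 -2.2]
```

Call:
jog_arm([
  {"dx": -34,"dy": -198,"dz": 60,"rx": -0.059,"ry": 0.516,"rz": -0.342,"gripper": 0.9},
  {"dx": -34,"dy": -198,"dz": 60,"rx": -0.059,"ry": 0.516,"rz": -0.342,"gripper": 0.9},
  {"dx": -34,"dy": -198,"dz": 60,"rx": -0.059,"ry": 0.516,"rz": -0.342,"gripper": 0.9},
  {"dx": -34,"dy": -198,"dz": 60,"rx": -0.059,"ry": 0.516,"rz": -0.342,"gripper": 0.9},
  {"dx": -34,"dy": -198,"dz": 60,"rx": -0.059,"ry": 0.516,"rz": -0.342,"gripper": 0.9},
  {"dx": -34,"dy": -198,"dz": 60,"rx": -0.059,"ry": 0.516,"rz": -0.342,"gripper": 0.9},
  {"dx": -34,"dy": -198,"dz": 60,"rx": -0.059,"ry": 0.516,"rz": -0.342,"gripper": 0.9},
  {"dx": -34,"dy": -198,"dz": 60,"rx": -0.059,"ry": 0.516,"rz": -0.342,"gripper": 0.9},
])

```text
t: 10.25
eef_pos: [0.5066, 0.0687, 0.1603]
ee_rot: [3.141, -0.086, 0.101]
force: [0.9, 0.6, -2.0]
width: 0.0357
gripper_force: 50.0
```

Run:
```python
from go import *
p,r=tcp2(.018,.03); go(p,r)
```

```text
mm [14.2  0.6 25.2] rad [0.    0.006 0.002]  |t 10.25 w 0.035707741073202064 F [ 0.9  0.6 -2. ]
```

Now reachable. I'll go to 30 mm above the face and look.

Call:
jog_arm([
  {"dx": 7,"dy": 0.5,"dz": 12,"rx": 0,"ry": 0.006,"rz": 0.002,"gripper": 0.9},
  {"dx": 12,"dy": 0.5,"dz": 21,"rx": 0,"ry": 0.006,"rz": 0.002,"gripper": 0.9},
  {"dx": 14,"dy": 0.5,"dz": 25,"rx": 0,"ry": 0.006,"rz": 0.002,"gripper": 0.9},
  {"dx": 14,"dy": 0.5,"dz": 25,"rx": 0,"ry": 0.006,"rz": 0.002,"gripper": 0.9},
  {"dx": 14,"dy": 0.5,"dz": 25,"rx": 0,"ry": 0.006,"rz": 0.002,"gripper": 0.9},
  {"dx": 14,"dy": 0.5,"dz": 25,"rx": 0,"ry": 0.006,"rz": 0.002,"gripper": 0.9},
  {"dx": 14,"dy": 0.5,"dz": 25,"rx": 0,"ry": 0.006,"rz": 0.002,"gripper": 0.9},
  {"dx": 14,"dy": 0.5,"dz": 25,"rx": 0,"ry": 0.006,"rz": 0.002,"gripper": 0.9},
])

```text
t: 10.92
eef_pos: [0.5241, 0.0692, 0.1384]
ee_rot: [-3.141, -0.095, 0.096]
force: [-0.6, -0.1, -2.9]
width: 0.0358
gripper_force: 50.0
```

```bash
cat > see.py <<'E'
from go import *
from h import *
def see(z0,name):
    a=grab("side");b=grab("top"); s=arm.get_state()
    A=cv2.resize(a["frame"][200:360,90:290,::-1],(600,480),interpolation=2)
    B=cv2.resize(b["frame"][120:240,150:270,::-1],(480,480),interpolation=2)
    cv2.imwrite('pics/'+name,cv2.resize(np.hstack([A,B]),(800,356)))
    Rf=face()
    # per-camera face origin so that plate is measured relative to the face as that camera sees it
    for n,f,o in(("side",a,[.5603,.0762,.0849]),("top",b,[.5576,.0773,.0846])):
        l=Rf.inv().apply((np.nan_to_num(world(f))-o).reshape(-1,3)).reshape(480,640,3); c=f["frame"].astype(int)
        m=(abs(l[...,2]-z0-.005)<.004)&(l[...,0]>.028)&(l[...,0]<.1)&(abs(l[...,1])<.06)&(c.max(-1)-c.min(-1)<45)&(c.min(-1)>110)
        Q=l[m]
        if len(Q)<20: print(n,len(Q)); continue
        print(n,len(Q),np.percentile(Q,[1,50,99],axis=0).round(4).tolist(),"plane",np.linalg.lstsq(np.c_[Q[:,:2],np.ones(len(Q))],Q[:,2],rcond=None)[0].round(4))
        print("  rect",cv2.minAreaRect((Q[:,:2]*1000).astype(np.float32)))
    d=Rf.inv().apply(s["eef_pos"]-O); print("plate origin by arm in face:",(d+[.0239,0,-.033]).round(4),"rot err",(((Rf*TH*FLIP).inv())*rpy(s["ee_rot"])).as_rotvec().round(3))
E
python3 -c "
from see import *
see(.03,'s3.png')"
```

```text
side 149 [[0.0283, 0.0188, 0.0314], [0.0455, 0.0282, 0.0351], [0.0781, 0.0315, 0.0378]] plane [-0.0024 -0.1529  0.0393]
  rect ((53.176177978515625, 25.334476470947266), (13.181233406066895, 50.2652473449707), 87.12200164794922)
top 136 [[0.0465, -0.0402, 0.0321], [0.0651, -0.0334, 0.0358], [0.0787, -0.023, 0.0387]] plane [-0.0116  0.0078  0.0368]
  rect ((62.31190872192383, -31.796295166015625), (32.80220031738281, 17.5369930267334), 3.031247138977051)
plate origin by arm in face: [ 0.0199 -0.0038  0.0311] rot err [0.001 0.004 0.002]
```

View pics/s3.png

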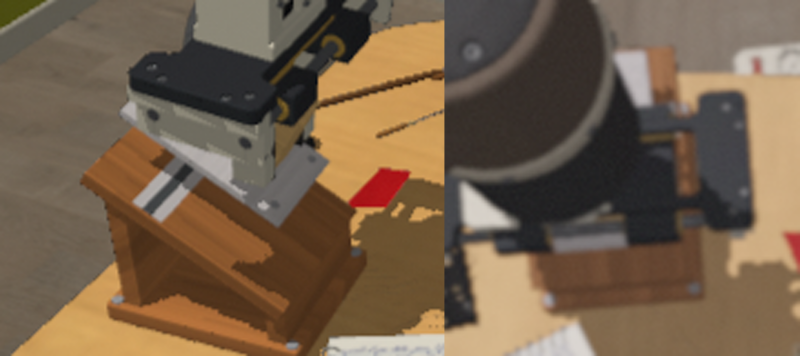

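The picture shows the plate level with the slope just above it, but the gripper hides the hole. By the edges seen in each camera, the plate is about 0.8 mm right of the screw and at x≈18 mm. I'll descend carefully.

Run:
```python
from go import *
for z in (.03,.018,.010): go(*tcp2(.0188,z,-.0033))
```

```text
mm [-0.5 -0.5  1.5] rad [-0.001 -0.004 -0.002]  |t 11.0167 w 0.03587867990631048 F [-0.1  0.1 -2.9]
 mm [ 4.4 -0.5 12.4] rad [-0.001 -0.004 -0.002]  |t 11.0167 w 0.03587867990631048 F [-0.1  0.1 -2.9]
 mm [ 7.8 -0.5 19.7] rad [-0.001 -0.004 -0.002]  |t 11.0167 w 0.03587867990631048 F [-0.1  0.1 -2.9]
```

Call:
jog_arm([
  {"dx": 1.5,"dy": -0.5,"dz": 6,"rx": -0.001,"ry": -0.004,"rz": -0.002,"gripper": 0.9},
  {"dx": 4.4,"dy": -0.5,"dz": 12.4,"rx": -0.001,"ry": -0.004,"rz": -0.002,"gripper": 0.9},
  {"dx": 5.6,"dy": -0.5,"dz": 15,"rx": -0.001,"ry": -0.004,"rz": -0.002,"gripper": 0.9},
  {"dx": 6.5,"dy": -0.5,"dz": 17,"rx": -0.001,"ry": -0.004,"rz": -0.002,"gripper": 0.9},
  {"dx": 7.2,"dy": -0.5,"dz": 18.4,"rx": -0.001,"ry": -0.004,"rz": -0.002,"gripper": 0.9},
  {"dx": 7.8,"dy": -0.5,"dz": 19.7,"rx": -0.001,"ry": -0.004,"rz": -0.002,"gripper": 0.9},
  {"dx": 7.8,"dy": -0.5,"dz": 19.7,"rx": -0.001,"ry": -0.004,"rz": -0.002,"gripper": 0.9},
  {"dx": 7.8,"dy": -0.5,"dz": 19.7,"rx": -0.001,"ry": -0.004,"rz": -0.002,"gripper": 0.9},
])

```text
t: 11.68
eef_pos: [0.5335, 0.0708, 0.119]
ee_rot: [3.141, -0.091, 0.099]
force: [0.0, -0.5, -2.4]
width: 0.0361
gripper_force: 50.0
```

```bash
cat > st.py <<'E'
from go import *
s=arm.get_state(); Rf=face(); d=Rf.inv().apply(s["eef_pos"]-O)
print("plate in face",(d+[.0239,0,-.033]).round(4),"F face",Rf.inv().apply(s["force"]).round(1),"M face",Rf.inv().apply(s["moment"]).round(2))
import sys
a=[float(v)/1000 for v in sys.argv[1:]]
for z in a[2:]: go(*tcp2(a[0],z,a[1]))
E
python3 st.py 18.8 -3.3 6 3 0
```

```text
plate in face [ 0.0185 -0.0034  0.0096] F face [-1.3 -0.5 -2.1] M face [-0.02  0.43  0.01]
 mm [ 1.8 -0.1  3.2] rad [0.001 0.001 0.   ]  |t 11.6833 w 0.03608343201365029 F [ 0.  -0.5 -2.4]
 mm [ 3.  -0.1  5.9] rad [0.001 0.001 0.   ]  |t 11.6833 w 0.03608343201365029 F [ 0.  -0.5 -2.4]
 mm [ 4.3 -0.1  8.6] rad [0.001 0.001 0.   ]  |t 11.6833 w 0.03608343201365029 F [ 0.  -0.5 -2.4]
```

Call:
jog_arm([
  {"dx": 0.5,"dy": 0,"dz": 1,"rx": 0,"ry": 0,"rz": 0,"gripper": 0.9},
  {"dx": 0.9,"dy": 0,"dz": 1.7,"rx": 0,"ry": 0,"rz": 0,"gripper": 0.9},
  {"dx": 1.3,"dy": 0,"dz": 2.4,"rx": 0,"ry": 0,"rz": 0,"gripper": 0.9},
  {"dx": 1.7,"dy": 0,"dz": 3.2,"rx": 0,"ry": 0,"rz": 0,"gripper": 0.9},
  {"dx": 1.7,"dy": 0,"dz": 3.2,"rx": 0,"ry": 0,"rz": 0,"gripper": 0.9},
  {"dx": 1.7,"dy": 0,"dz": 3.2,"rx": 0,"ry": 0,"rz": 0,"gripper": 0.9},
  {"dx": 1.7,"dy": 0,"dz": 3.2,"rx": 0,"ry": 0,"rz": 0,"gripper": 0.9},
  {"dx": 1.7,"dy": 0,"dz": 3.2,"rx": 0,"ry": 0,"rz": 0,"gripper": 0.9},
])

```text
t: 12.35
eef_pos: [0.5355, 0.071, 0.1161]
ee_rot: [3.141, -0.091, 0.099]
force: [0.2, -0.4, -2.6]
width: 0.0357
gripper_force: 50.0
```

```bash
python3 st.py 18.8 -3.3 6 3 0
```

```text
plate in face [ 0.0188 -0.0034  0.0061] F face [-1.2 -0.4 -2.4] M face [-0.1   0.46  0.09]
 mm [ 0.  -0.1  0.1] rad [0.001 0.001 0.   ]  |t 12.35 w 0.03573470535594956 F [ 0.2 -0.4 -2.6]
 mm [ 1.3 -0.1  2.8] rad [0.001 0.001 0.   ]  |t 12.35 w 0.03573470535594956 F [ 0.2 -0.4 -2.6]
 mm [ 2.6 -0.1  5.5] rad [0.001 0.001 0.   ]  |t 12.35 w 0.03573470535594956 F [ 0.2 -0.4 -2.6]
```

At 6 mm with no contact, the head must be in the hole. I'll continue down.

Call:
jog_arm([
  {"dx": 0.5,"dy": 0,"dz": 1,"rx": 0,"ry": 0,"rz": 0,"gripper": 0.9},
  {"dx": 0.9,"dy": 0,"dz": 2,"rx": 0,"ry": 0,"rz": 0,"gripper": 0.9},
  {"dx": 1.3,"dy": 0,"dz": 2.8,"rx": 0,"ry": 0,"rz": 0,"gripper": 0.9},
  {"dx": 1.7,"dy": 0,"dz": 3.7,"rx": 0,"ry": 0,"rz": 0,"gripper": 0.9},
  {"dx": 2.1,"dy": 0,"dz": 4.6,"rx": 0,"ry": 0,"rz": 0,"gripper": 0.9},
  {"dx": 2.1,"dy": 0,"dz": 4.6,"rx": 0,"ry": 0,"rz": 0,"gripper": 0.9},
  {"dx": 2.1,"dy": 0,"dz": 4.6,"rx": 0,"ry": 0,"rz": 0,"gripper": 0.9},
  {"dx": 2.1,"dy": 0,"dz": 4.6,"rx": 0,"ry": 0,"rz": 0,"gripper": 0.9},
])

```text
t: 13.02
eef_pos: [0.538, 0.0712, 0.1117]
ee_rot: [3.141, -0.091, 0.099]
force: [-0.0, -0.9, -3.2]
width: 0.0359
gripper_force: 50.0
```

```bash
python3 st.py 18.8 -3.3 0 -1
```

```text
plate in face [ 0.0188 -0.0034  0.001 ] F face [-1.7 -0.8 -2.7] M face [-0.03  0.41  0.04]
 mm [ 0.4 -0.1  0.9] rad [0.001 0.001 0.   ]  |t 13.0167 w 0.03588819538931993 F [-0.  -0.9 -3.2]
 mm [ 0.9 -0.1  1.8] rad [0.001 0.001 0.   ]  |t 13.0167 w 0.03588819538931993 F [-0.  -0.9 -3.2]
```

Still free, so I'll go down 1.5 mm more.

Call:
jog_arm([
  {"dx": 0.2,"dy": 0,"dz": 0.4,"rx": 0,"ry": 0,"rz": 0,"gripper": 0.9},
  {"dx": 0.4,"dy": 0,"dz": 0.8,"rx": 0,"ry": 0,"rz": 0,"gripper": 0.9},
  {"dx": 0.5,"dy": 0,"dz": 1.1,"rx": 0,"ry": 0,"rz": 0,"gripper": 0.9},
  {"dx": 0.6,"dy": 0,"dz": 1.4,"rx": 0,"ry": 0,"rz": 0,"gripper": 0.9},
  {"dx": 0.6,"dy": 0,"dz": 1.4,"rx": 0,"ry": 0,"rz": 0,"gripper": 0.9},
  {"dx": 0.6,"dy": 0,"dz": 1.4,"rx": 0,"ry": 0,"rz": 0,"gripper": 0.9},
  {"dx": 0.6,"dy": 0,"dz": 1.4,"rx": 0,"ry": 0,"rz": 0,"gripper": 0.9},
  {"dx": 0.6,"dy": 0,"dz": 1.4,"rx": 0,"ry": 0,"rz": 0,"gripper": 0.9},
])

```text
t: 13.68
eef_pos: [0.5385, 0.0712, 0.111]
ee_rot: [3.141, -0.091, 0.099]
force: [-5.2, 0.4, 5.3]
width: 0.0359
gripper_force: 50.0
```

```bash
python3 st.py 18.8 -3.3 -1 -2
```

```text
plate in face [ 0.0188 -0.0034  0.0001] F face [-1.8  0.9  7.2] M face [ 0.45  1.95 -0.09]
 mm [ 0.5 -0.1  1.1] rad [0.001 0.001 0.   ]  |t 13.6833 w 0.035935182206924605 F [-5.2  0.4  5.3]
 mm [ 0.9 -0.1  2. ] rad [0.001 0.001 0.   ]  |t 13.6833 w 0.035935182206924605 F [-5.2  0.4  5.3]
```

Seated flat on the face (z=0.1 mm, about 10 N normal). Next I draw down the slope to the funnel and check the side force.

Call:
jog_arm([
  {"dx": -0.9,"dy": 0,"dz": 0.4,"rx": 0,"ry": 0,"rz": 0,"gripper": 0.9},
  {"dx": -1.8,"dy": 0,"dz": 0.8,"rx": 0,"ry": 0,"rz": 0,"gripper": 0.9},
  {"dx": -2.7,"dy": 0,"dz": 1.3,"rx": 0,"ry": 0,"rz": 0,"gripper": 0.9},
  {"dx": -3.6,"dy": 0,"dz": 1.7,"rx": 0,"ry": 0,"rz": 0,"gripper": 0.9},
  {"dx": -4.5,"dy": 0,"dz": 2.1,"rx": 0,"ry": 0,"rz": 0,"gripper": 0.9},
  {"dx": -5.4,"dy": 0,"dz": 2.5,"rx": 0,"ry": 0,"rz": 0,"gripper": 0.9},
  {"dx": -6.4,"dy": 0,"dz": 2.9,"rx": 0,"ry": 0,"rz": 0,"gripper": 0.9},
  {"dx": -6.4,"dy": 0,"dz": 2.9,"rx": 0,"ry": 0,"rz": 0,"gripper": 0.9},
])

```text
t: 14.35
eef_pos: [0.5348, 0.0716, 0.109]
ee_rot: [-3.141, -0.096, 0.1]
force: [0.7, -0.5, 8.7]
width: 0.0356
gripper_force: 50.0
```

```bash
python3 st.py 4 -3.4 -0.5
```

```text
plate in face [ 0.0147 -0.0027  0.0002] F face [ 4.9 -0.5  7.2] M face [-0.13  0.23 -0.02]
 mm [-9.5  0.7  5.1] rad [-0.001 -0.004  0.001]  |t 14.35 w 0.03563287904007589 F [ 0.7 -0.5  8.7]
```

Call:
jog_arm([
  {"dx": -0.9,"dy": 0,"dz": 0.4,"rx": 0,"ry": 0,"rz": 0,"gripper": 0.9},
  {"dx": -1.8,"dy": 0,"dz": 0.8,"rx": 0,"ry": 0,"rz": 0,"gripper": 0.9},
  {"dx": -2.7,"dy": 0,"dz": 1.2,"rx": 0,"ry": 0,"rz": 0,"gripper": 0.9},
  {"dx": -3.6,"dy": 0,"dz": 1.6,"rx": 0,"ry": 0,"rz": 0,"gripper": 0.9},
  {"dx": -3.6,"dy": 0,"dz": 1.6,"rx": 0,"ry": 0,"rz": 0,"gripper": 0.9},
  {"dx": -3.6,"dy": 0,"dz": 1.6,"rx": 0,"ry": 0,"rz": 0,"gripper": 0.9},
  {"dx": -3.6,"dy": 0,"dz": 1.6,"rx": 0,"ry": 0,"rz": 0,"gripper": 0.9},
  {"dx": -3.6,"dy": 0,"dz": 1.6,"rx": 0,"ry": 0,"rz": 0,"gripper": 0.9},
])

```text
t: 15.02
eef_pos: [0.5314, 0.0713, 0.107]
ee_rot: [-3.141, -0.096, 0.1]
force: [-1.1, 1.0, 8.6]
width: 0.036
gripper_force: 50.0
```

```bash
python3 st.py 4 -3.4 -0.5
```

```text
plate in face [ 0.0107 -0.0027  0.0002] F face [3.5 1.1 7.9] M face [ 0.04  0.25 -0.07]
 mm [-5.8  0.7  3.4] rad [-0.001 -0.004  0.001]  |t 15.0167 w 0.03598385844527107 F [-1.1  1.   8.6]
```

Call:
jog_arm([
  {"dx": -0.9,"dy": 0,"dz": 0.4,"rx": 0,"ry": 0,"rz": 0,"gripper": 0.9},
  {"dx": -1.8,"dy": 0,"dz": 0.8,"rx": 0,"ry": 0,"rz": 0,"gripper": 0.9},
  {"dx": -2.7,"dy": 0,"dz": 1.2,"rx": 0,"ry": 0,"rz": 0,"gripper": 0.9},
  {"dx": -3.6,"dy": 0,"dz": 1.6,"rx": 0,"ry": 0,"rz": 0,"gripper": 0.9},
  {"dx": -4.5,"dy": 0,"dz": 2.1,"rx": 0,"ry": 0,"rz": 0,"gripper": 0.9},
  {"dx": -5.4,"dy": 0,"dz": 2.5,"rx": 0,"ry": 0,"rz": 0,"gripper": 0.9},
  {"dx": -5.4,"dy": 0,"dz": 2.5,"rx": 0,"ry": 0,"rz": 0,"gripper": 0.9},
  {"dx": -5.4,"dy": 0,"dz": 2.5,"rx": 0,"ry": 0,"rz": 0,"gripper": 0.9},
])

```text
t: 15.68
eef_pos: [0.5281, 0.0714, 0.1052]
ee_rot: [-3.141, -0.099, 0.101]
force: [3.7, 0.4, 12.7]
width: 0.0358
gripper_force: 50.0
```

```bash
python3 st.py 4 -3.4 -0.5
```

```text
plate in face [ 0.007  -0.0022  0.0003] F face [9.6 0.  9.1] M face [-0.45 -0.89  0.2 ]
 mm [-2.4  1.2  1.9] rad [-0.001 -0.008  0.002]  |t 15.6833 w 0.035760300183791935 F [ 3.7  0.4 12.7]
```

Call:
jog_arm([
  {"dx": -0.9,"dy": 0.5,"dz": 0.4,"rx": 0,"ry": 0,"rz": 0,"gripper": 0.9},
  {"dx": -1.8,"dy": 0.5,"dz": 0.8,"rx": 0,"ry": 0,"rz": 0,"gripper": 0.9},
  {"dx": -2.7,"dy": 0.5,"dz": 1.2,"rx": 0,"ry": 0,"rz": 0,"gripper": 0.9},
  {"dx": -3.6,"dy": 0.5,"dz": 1.6,"rx": 0,"ry": 0,"rz": 0,"gripper": 0.9},
  {"dx": -4.5,"dy": 0.5,"dz": 2.1,"rx": 0,"ry": 0,"rz": 0,"gripper": 0.9},
  {"dx": -5.4,"dy": 0.5,"dz": 2.5,"rx": 0,"ry": 0,"rz": 0,"gripper": 0.9},
  {"dx": -5.4,"dy": 0.5,"dz": 2.5,"rx": 0,"ry": 0,"rz": 0,"gripper": 0.9},
  {"dx": -5.4,"dy": 0.5,"dz": 2.5,"rx": 0,"ry": 0,"rz": 0,"gripper": 0.9},
])

```text
t: 16.35
eef_pos: [0.5245, 0.0711, 0.1032]
ee_rot: [-3.14, -0.102, 0.101]
force: [5.0, -0.0, 16.6]
width: 0.0361
gripper_force: 50.0
```

```bash
python3 st.py -12 -3.4 -0.5
```

```text
plate in face [ 0.0029 -0.0021  0.0004] F face [12.6 -0.5 11.9] M face [-0.35 -1.62  0.12]
 mm [-13.2   1.2   6.9] rad [-0.002 -0.011  0.003]  |t 16.35 w 0.03605836880303022 F [ 5.  -0.  16.6]
```

Call:
jog_arm([
  {"dx": -1.1,"dy": 0.3,"dz": 0,"rx": 0,"ry": 0,"rz": 0,"gripper": 0.9},
  {"dx": -2.2,"dy": 0.3,"dz": 0.5,"rx": 0,"ry": 0,"rz": 0,"gripper": 0.9},
  {"dx": -3.3,"dy": 0.3,"dz": 1,"rx": 0,"ry": 0,"rz": 0,"gripper": 0.9},
  {"dx": -4.4,"dy": 0.3,"dz": 1.5,"rx": 0,"ry": 0,"rz": 0,"gripper": 0.9},
  {"dx": -5.5,"dy": 0.3,"dz": 2.1,"rx": 0,"ry": 0,"rz": 0,"gripper": 0.9},
  {"dx": -6.6,"dy": 0.3,"dz": 2.6,"rx": 0,"ry": 0,"rz": 0,"gripper": 0.9},
  {"dx": -6.6,"dy": 0.3,"dz": 2.6,"rx": 0,"ry": 0,"rz": 0,"gripper": 0.9},
  {"dx": -6.6,"dy": 0.3,"dz": 2.6,"rx": 0,"ry": 0,"rz": 0,"gripper": 0.9},
])

```text
t: 17.02
eef_pos: [0.5148, 0.0691, 0.0973]
ee_rot: [-3.141, -0.095, 0.1]
force: [2.3, 2.2, 7.0]
width: 0.0361
gripper_force: 50.0
```

```bash
python3 st.py -12 -3.4 -0.5
```

```text
plate in face [-0.0086 -0.0033  0.0002] F face [5.7 2.  4.8] M face [ 0.54 -0.61 -0.28]
 mm [-2.8  0.1  2. ] rad [-0.001 -0.004  0.001]  |t 17.0167 w 0.036123363798074536 F [2.3 2.2 7. ]
```

The head has gone over the crest (x≈-8.6 mm). Pulling about 3 mm further to the seat.

Call:
jog_arm([
  {"dx": -0.9,"dy": 0,"dz": 0.4,"rx": 0,"ry": 0,"rz": 0,"gripper": 0.9},
  {"dx": -1.8,"dy": 0,"dz": 0.8,"rx": 0,"ry": 0,"rz": 0,"gripper": 0.9},
  {"dx": -2.6,"dy": 0,"dz": 1.2,"rx": 0,"ry": 0,"rz": 0,"gripper": 0.9},
  {"dx": -2.6,"dy": 0,"dz": 1.2,"rx": 0,"ry": 0,"rz": 0,"gripper": 0.9},
  {"dx": -2.6,"dy": 0,"dz": 1.2,"rx": 0,"ry": 0,"rz": 0,"gripper": 0.9},
  {"dx": -2.6,"dy": 0,"dz": 1.2,"rx": 0,"ry": 0,"rz": 0,"gripper": 0.9},
  {"dx": -2.6,"dy": 0,"dz": 1.2,"rx": 0,"ry": 0,"rz": 0,"gripper": 0.9},
  {"dx": -2.6,"dy": 0,"dz": 1.2,"rx": 0,"ry": 0,"rz": 0,"gripper": 0.9},
])

```text
t: 17.68
eef_pos: [0.5123, 0.0686, 0.0957]
ee_rot: [-3.141, -0.095, 0.1]
force: [3.3, 1.1, 7.6]
width: 0.0359
gripper_force: 50.0
```

```bash
python3 st.py -12 -3.3 0
python3 -c "
from see import *
see(0,'s4.png')"
```

```text
plate in face [-0.0116 -0.0035  0.0001] F face [6.8 0.8 4.9] M face [ 0.22 -0.71 -0.1 ]
 mm [-0.3 -0.2  0.3] rad [-0.001 -0.003  0.001]  |t 17.6833 w 0.03585112470221531 F [3.3 1.1 7.6]
side 84 [[0.0332, -0.0382, 0.001], [0.0401, 0.0291, 0.0044], [0.0467, 0.0512, 0.0079]] plane [ 0.1124 -0.0131 -0.0003]
  rect ((42.8748779296875, 7.2312774658203125), (13.097135543823242, 92.00437927246094), 8.454811096191406)
top 100 [[0.0281, -0.0495, 0.0013], [0.0376, -0.0331, 0.0048], [0.0472, -0.0241, 0.0085]] plane [-0.0058  0.0931  0.008 ]
  rect ((35.757102966308594, -37.09739685058594), (28.436594009399414, 20.272472381591797), 72.48434448242188)
plate origin by arm in face: [-0.0116 -0.0035  0.0002] rot err [ 0.001  0.003 -0.001]
```

View pics/s4.png

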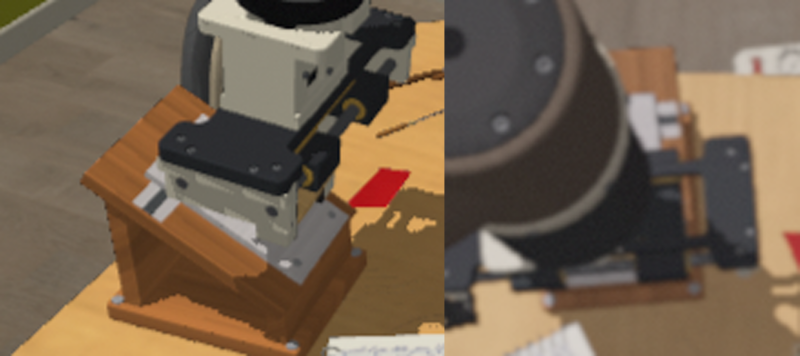

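The picture shows the plate flat on the face, its upper edge at face x≈47 mm, just past the groove, which puts the origin at about -13 mm (arm reading -11.6). Now I release and look.

Call:
jog_arm([
  {"dx": 0.6,"dy": 0,"dz": -1,"rx": 0,"ry": 0,"rz": 0,"gripper": 0.9},
  {"dx": 0.6,"dy": 0,"dz": -1,"rx": 0,"ry": 0,"rz": 0,"gripper": 0.2},
  {"dx": 0.6,"dy": 0,"dz": -1,"rx": 0,"ry": 0,"rz": 0,"gripper": 0.2},
  {"dx": 0.6,"dy": 0,"dz": -1,"rx": 0,"ry": 0,"rz": 0,"gripper": 0.2},
  {"dx": 0.6,"dy": 0,"dz": -1,"rx": 0,"ry": 0,"rz": 0,"gripper": 0.2},
  {"dx": 0.6,"dy": 0,"dz": -1,"rx": 0,"ry": 0,"rz": 0,"gripper": 0.2},
  {"dx": 0.6,"dy": 0,"dz": -1,"rx": 0,"ry": 0,"rz": 0,"gripper": 0.2},
  {"dx": 0.6,"dy": 0,"dz": -1,"rx": 0,"ry": 0,"rz": 0,"gripper": 0.2},
])

```text
t: 18.45
eef_pos: [0.5106, 0.0676, 0.0953]
ee_rot: [3.141, -0.091, 0.099]
force: [-0.1, 0.3, 0.2]
width: 0.0694
gripper_force: 0.0
```

Call:
jog_arm([
  {"dx": 0,"dy": 0,"dz": -10,"rx": 0,"ry": 0,"rz": 0,"gripper": 0.2},
  {"dx": 0,"dy": 0,"dz": -30,"rx": 0,"ry": 0,"rz": 0,"gripper": 0.2},
  {"dx": 0,"dy": 0,"dz": -60,"rx": 0,"ry": 0,"rz": 0,"gripper": 0.2},
  {"dx": 0,"dy": 0,"dz": -95,"rx": 0,"ry": 0,"rz": 0,"gripper": 0.2},
  {"dx": -40,"dy": 0,"dz": -125,"rx": 0,"ry": 0,"rz": 0,"gripper": 0.2},
  {"dx": -80,"dy": 0,"dz": -130,"rx": 0,"ry": 0,"rz": 0,"gripper": 0.2},
  {"dx": -110,"dy": 0,"dz": -130,"rx": 0,"ry": 0,"rz": 0,"gripper": 0.2},
  {"dx": -120,"dy": 0,"dz": -130,"rx": 0,"ry": 0,"rz": 0,"gripper": 0.2},
])

```text
t: 19.12
eef_pos: [0.3761, 0.0531, 0.2138]
ee_rot: [-3.141, -0.091, 0.098]
force: [0.2, -0.5, -0.6]
width: 0.0698
gripper_force: 0.0
```

```bash
python3 -c "
from see import *
see(0,'s5.png')"
```

```text
side 462 [[0.0281, -0.0468, 0.0012], [0.0376, 0.003, 0.005], [0.0462, 0.0495, 0.0076]] plane [-0.0233 -0.0088  0.0058]
  rect ((36.887855529785156, 0.6062698364257812), (18.522672653198242, 104.39823150634766), 0.8782802820205688)
top 402 [[0.0283, -0.0473, 0.0011], [0.038, -0.0037, 0.005], [0.0472, 0.0509, 0.0086]] plane [-0.0299 -0.0059  0.006 ]
  rect ((38.13930130004883, -1.2430534362792969), (20.136526107788086, 106.7762451171875), 0.05586155131459236)
plate origin by arm in face: [-0.0689 -0.0044  0.1702] rot err [ 0.001  0.001 -0.002]
```

View pics/s5.png

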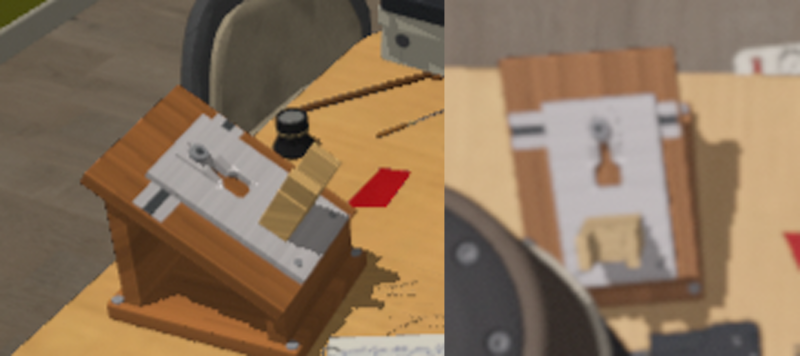

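The picture shows the plate lying flat and square on the face. The screw head is at the far end of the slot, about (200,152) in the side view and (600,127) in the top view, and the gripper is clear. The upper edge at face x≈46.7 mm puts the origin at about -13 mm, within ±3.5 mm of -12.

```bash
python3 -c "
from station import arm
print(arm.job_done())"
```

```text
the job is handed in; nothing more can be done
None
```

The plate is hung on the screw and drawn down into its seat, flat on the slope, with its origin at about face x = -13 mm (target -12 ± 3.5). I released it and handed the job in at about 19 s; no result came back, and I did not measure the head lift directly.

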